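Pack the pH kit into its carrier

ROBOT

A 6-joint arm with a two-finger parallel gripper is mounted at the origin on a cart in front of the work surface, level with it; the furniture and walls round the work are solid. World frame = base frame: x ahead of the robot, y to its left, z up, the work surface at z = 0. Lengths are in mm, angles in rad, forces in N, time in s.
With the tool pointing down it reaches from about 400 to 925 mm from the base axis. Payload 12.5 kg.
Tool frame: the origin (TCP) lies midway between the tips of the shut fingers; the grasp point (between the pads) lies 19 mm behind it; z points along the fingers, y is the line along which they close (so a half turn about z gives the same grasp; the last joint's range is limited). The gripper opens to 95 mm and grips with 3 to 60 N. Pads are 20 mm wide; open, the fingers measure 119 mm over their backs; the gripper's body (75 mm by 180 mm) begins 59 mm behind the grasp point.
Start: joints at [-1.409, 0.491, 1.559, -0, 1.092, -0.106], TCP at [165.404, -602.734, 214.661] pointing down, gripper open.
Joint ranges: [-3.1, 3.1], [-0.84, 2.19], [0.05, 2.79], [-1.13, 4.28], [0.06, 2.93], [-2.69, 2.69]. Speed limits (rad/s): [2.22, 2.22, 2.79, 3.14, 3.14, 3.14].

INTERFACE

Orientations are given as [roll, pitch, yaw] about the fixed x, y, z axes, in that order (R = Rz(yaw) Ry(pitch) Rx(roll)).
In Python, from cell import state, read_camera, camera_info, env gives the robot as it stands.
- The arm moves only by the tool move_arm, never from a script. Its argument "commands" is a list of rows, each a list of 3 entries, a list of its own where there are three numbers: the shift along the world's x, y, z in cm, then the turn, a rotation vector about the world's x, y, z in degrees, then the opening, from 0 (shut) to 1 (fully open). A call has 1 to 10 rows; each row shifts and turns the commanded pose from where the row before left it; what a row does not reach is not made up. A row lasts 1/10 s, in which the tool goes at most 50 mm and 8.59 degrees, less where a joint would pass 70% of its speed; a pose out of reach is approached as far as the arm can. A call with a gripper value outside its range is refused whole. The fingers move at their own pace and stop on an object; the grip force is fixed at half the most. Time passes only in rows, so rows that do not move let the fingers close. It gives the time, the measured TCP pose, the force, the opening and the grip force at its end, in the units of the state.
- state(): the state, without advancing time (a new reading comes with each control period).
- read_camera(name): name is "scene" or "side" or "wrist"; returns the picture (384x512x3 uint8, blue, green, red); there is no depth.
- camera_info(name): a dict with "K" (3x3 intrinsics, pixels), "cam_to_world" (4x4, takes a point from camera to world coordinates). Camera axes: x right, y down, z forward; pixel columns grow to the right and rows downward; lengths in mm; the calibration is good to about 2 mm. A picture is of the moment at which its call begins: read the wrist's pose just before it. camera_info takes no time and is no camera call; for the wrist camera it gives the pose at the moment of the call.
- env.job_done(): hands the job in; it is judged then, once.
The state is a dict: "t": time; "joints": joint angles; "qvel": joint speeds; "tau": joint torques, N m; "eef_pos": TCP position; "tcp_rot": TCP orientation; "ft_force": force on the tool from outside, world axes, zero at the start; "moment": the same for the moment, N m; "opening": opening from 0.0 (shut) to 1.0 (fully open); "grip_force": force on a finger pad.
Only numpy, scipy, OpenCV 4.12 (cv2) and the standard library are available. Lean on these libraries where they do the work, as an engineer would, in place of code of your own. Each camera call takes 0.05 s, during which the arm holds its last target. There are 200 camera calls.

TASK

Pack the pH kit into the white four-pocket carrier: stand the white bottle with the blue cap in the largest round well, the small stoppered clear-glass bottle in the middle-sized round well, the brown dropper bottle with the rubber bulb in the smallest round well, and the printed carton upright in the oblong slot. The squat white jar, the brown vial with the flat cap and the open beaker look similar but do not belong: leave them standing where they are.

Things in the scene. Friction and masses are not known exactly. Their poses are not given: they have to be found in the camera images.
- carrier: Fixed white tray, dark pocket floors, 86 (x) x 272 (y) x 18 (z) mm, any heading; origin centre of underside, z up, y along its row of pockets. Pockets 12 mm deep, floors 6 mm above worktop, centred at x=0. Their y: largest well (64 dia) +96 mm; slot (78 along y, 46 along x) +20; middle well (53 dia) -50.5; smallest (46 dia) -105. Fingers do not fit in beside a thing: grip with tips over 15 mm above its underside.
- kcl_bottle_c (a point): White plastic bottle with a blue screw cap, round, 46 mm diameter, 92 mm high, loose, upright, about 0.1 kg. Point at its centre, half-way up (46 mm above its underside); z up.
- weighing_bottle_c (a point): Small clear-glass weighing bottle with its knobbed glass stopper (does not come off), round, body 31 mm, collar 35 mm diameter at 42 to 53 mm height, 65 mm high in all, loose, upright. Point at its centre, half-way up (32.5 mm above its underside); z up.
- dropper_bottle_c (a point): Brown dropper bottle, round, body 28 mm diameter up to 53 mm height, then a black collar and a narrow rubber bulb; 84 mm high in all, loose, upright. Point at its centre, half-way up (42 mm above its underside); z up.
- strip_carton_c (a point): Small printed cardboard carton of test strips, 26 (x) x 60 (y) x 45 (z) mm, rigid, loose, standing upright on its 26 x 60 mm base. Point at its centre, half-way up (22.5 mm above its underside); x across the narrow side, y along the long side, z up.
- white_jar_c (a point): Look-alike to leave alone: squat white jar with a white lid, 56 mm diameter, 62 mm high. Point at its centre, half-way up.
- brown_vial_c (a point): Look-alike to leave alone: brown vial with a flat black screw cap and no bulb, 29 mm diameter, 66 mm high. Point at its centre, half-way up.
- beaker_c (a point): Look-alike to leave alone: open clear beaker with a spout, 57 mm over the rim, 74 mm high. Point at its centre, half-way up.
Not all that is in view belongs to the job. Leave any green, pink or purple look-alike of the part that bears strip_carton_c alone.

How it is judged (in metres and radians):
At the end, for the whole second after the job is handed in: Each of the four kit things stands upright (within 0.15 rad) on the floor of its own pocket (centre within 18 mm of the pocket's centre along the carrier's x and y, height within 6 mm), at rest; jar, vial and beaker stand upright within 30 mm of where they were (x of kcl_bottle_c in the frame of carrier between -0.018 and 0.018 m and y of kcl_bottle_c in the frame of carrier between 0.078 and 0.114 m and z of kcl_bottle_c in the frame of carrier between 0.046 and 0.058 m and angle between each of kcl_bottle_c, weighing_bottle_c, dropper_bottle_c, strip_carton_c's own z axis and vertical below 0.15 rad and linear speed of each of kcl_bottle, weighing_bottle, dropper_bottle, strip_carton below 0.02 m/s and x of weighing_bottle_c in the frame of carrier between -0.018 and 0.018 m and y of weighing_bottle_c in the frame of carrier between -0.0685 and -0.0325 m and z of weighing_bottle_c in the frame of carrier between 0.0325 and 0.0445 m and x of dropper_bottle_c in the frame of carrier between -0.018 and 0.018 m and y of dropper_bottle_c in the frame of carrier between -0.123 and -0.087 m and z of dropper_bottle_c in the frame of carrier between 0.042 and 0.054 m and x of strip_carton_c in the frame of carrier between -0.018 and 0.018 m and y of strip_carton_c in the frame of carrier between 0.002 and 0.038 m and z of strip_carton_c in the frame of carrier between 0.0225 and 0.0345 m and distance of each of white_jar_c, brown_vial_c, beaker_c from where it was at the start of the episode below 0.03 m and angle between each of white_jar_c, brown_vial_c, beaker_c's own z axis and vertical below 0.2 rad); the robot touches nothing.
It fails at once if a look-alike (jar, vial or beaker) is moved more than 40 mm (distance of any of white_jar_c, brown_vial_c, beaker_c from where it was at the start of the episode above 0.04 m).
It also fails if it takes over 106 s, if anything falls off the work surface, if the arm or the gripper's body presses on something with over 40 N, if the wrist force passes 120 N, or if a joint passes its speed limit or range.

## Working session

There is one attempt and no reset: what is moved stays moved. The work goes in short steps, Python scripts to look and compute and a tool call to move; the robot and the scene stay as the last step left them, time stands still between calls to the robot, and variables do not carry over. Pictures are saved under pics/ and viewed, at most 17 in all, crops included, and the job is handed in when it is done.

Besides the shell and the picture viewer there is one more tool, called after "Call:" as name(argument=value, ...) on one line, values as JSON. move_arm: Moves the arm, as the interface text tells. Its arguments: {"type":"object","properties":{"commands":{"type":"array"}},"required":["commands"]}

```bash
mkdir -p pics; ls
python3 - <<'E'
from cell import *
import cv2
for n in ("scene","side","wrist"):
    i=camera_info(n); cv2.imwrite(f"pics/{n}0.png",read_camera(n)); print(n,i["K"],i["cam_to_world"])
print(state())
E
```

```text
pics
scene [[390.71294013   0.         255.65456043]
 [  0.         390.71294013 194.31993775]
 [  0.           0.           1.        ]] [[ 8.77670358e-01 -3.35497821e-01  3.42251304e-01  1.29892905e+02]
 [-4.79192566e-01 -6.01902029e-01  6.38817995e-01 -8.34527870e+02]
 [-8.32029127e-03 -7.24675899e-01 -6.89039632e-01  9.47565803e+02]
 [ 0.00000000e+00  0.00000000e+00  0.00000000e+00  1.00000000e+00]]
side [[398.29510424   0.         260.51177865]
 [  0.         398.29510424 186.11169995]
 [  0.           0.           1.        ]] [[ 9.81898125e-01 -1.60552491e-01  1.00493633e-01  4.11696585e+02]
 [-1.89406066e-01 -8.28954240e-01  5.26270093e-01 -7.69074818e+02]
 [-1.18935095e-03 -5.35777721e-01 -8.44358229e-01  1.29540996e+03]
 [ 0.00000000e+00  0.00000000e+00  0.00000000e+00  1.00000000e+00]]
wrist [[288.91425485   0.         255.8969871 ]
 [  0.         288.91425485 183.8539976 ]
 [  0.           0.           1.        ]] [[ 2.66599389e-01 -9.28194706e-01 -2.59575332e-01  2.38800599e+02]
 [-9.63806037e-01 -2.57206412e-01 -7.01625612e-02 -5.82032651e+02]
 [-1.63992192e-03  2.68885568e-01 -9.63170734e-01  3.83774079e+02]
 [ 0.00000000e+00  0.00000000e+00  0.00000000e+00  1.00000000e+00]]
{'t': 0.15, 'joints': array([-1.40862818e+00,  4.91421861e-01,  1.55933763e+00, -8.03536210e-06,
        1.09169924e+00, -1.05616183e-01]), 'qvel': array([ 0.00066455, -0.0021022 , -0.00207513,  0.00022224, -0.00050889,
        0.00063033]), 'tau': array([ 1.93873289e-03, -6.12895846e+01, -2.58276379e+01,  6.92979014e-02,
        4.73768078e-02, -7.91571097e-05]), 'eef_pos': array([ 165.35140919, -602.53248491,  214.18580687]), 'tcp_rot': array([-3.14073064e+00, -8.42147604e-05,  2.67788000e-01]), 'ft_force': array([ 0.61542325, -0.21463592, -0.42717411]), 'moment': array([-0.00620357,  0.01743191,  0.05418422]), 'grip_force': 0.0, 'opening': 0.9992804928411421}
```

View pics/scene0.png

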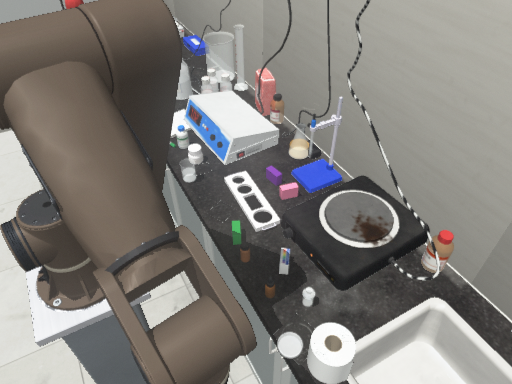

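View pics/side0.png

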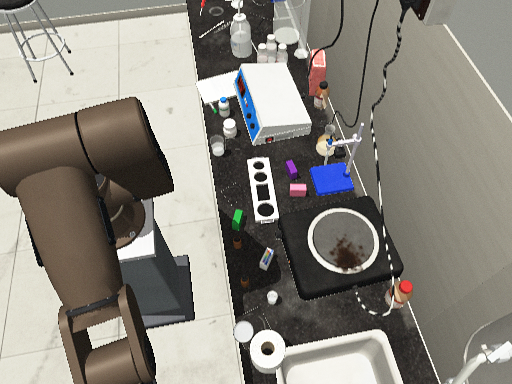

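The scene picture shows the carrier at about (252,200), the blue-capped bottle at (183,135), the jar at (195,154) and the beaker at (189,173). The carton is at (285,260), two brown things are at (245,255) and (270,290), and the weighing bottle is at (308,296). The side picture matches this. I'll enlarge it.

Run:
```python
import cv2,numpy as np
a=cv2.imread("pics/side0.png");b=cv2.imread("pics/scene0.png")
r=lambda im,f:cv2.resize(im,None,fx=f,fy=f,interpolation=cv2.INTER_CUBIC)
A=r(a[200:310,215:300],4.7);B=r(b[215:305,220:325],3.8)
C=np.zeros((520,800,3),np.uint8);C[:A.shape[0],:A.shape[1]]=A;C[:B.shape[0],400:400+B.shape[1]]=B
cv2.imwrite("pics/crop1.png",C)
A=r(a[85:225,200:285],4.2);B=r(b[115:235,165:285],3.3)
C=np.zeros((590,800,3),np.uint8);C[:A.shape[0],:A.shape[1]]=A;C[:B.shape[0],400:400+B.shape[1]]=B
cv2.imwrite("pics/crop2.png",C)
```

```text
(no output)
```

View pics/crop1.png

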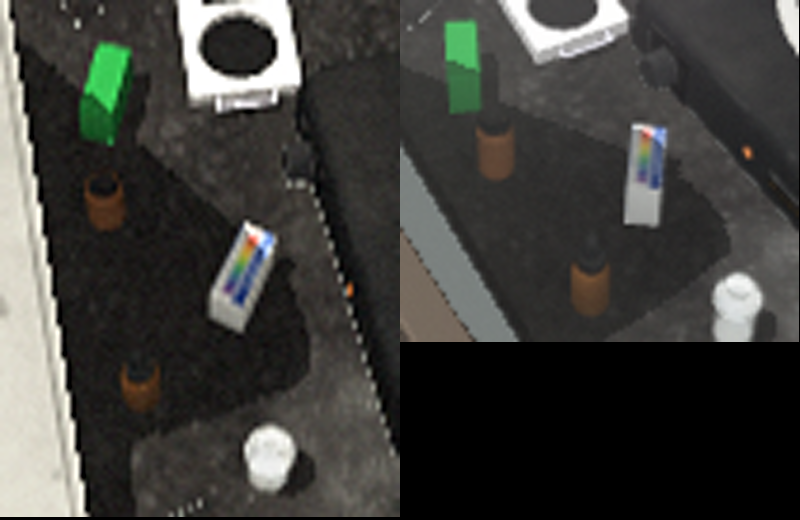

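View pics/crop2.png

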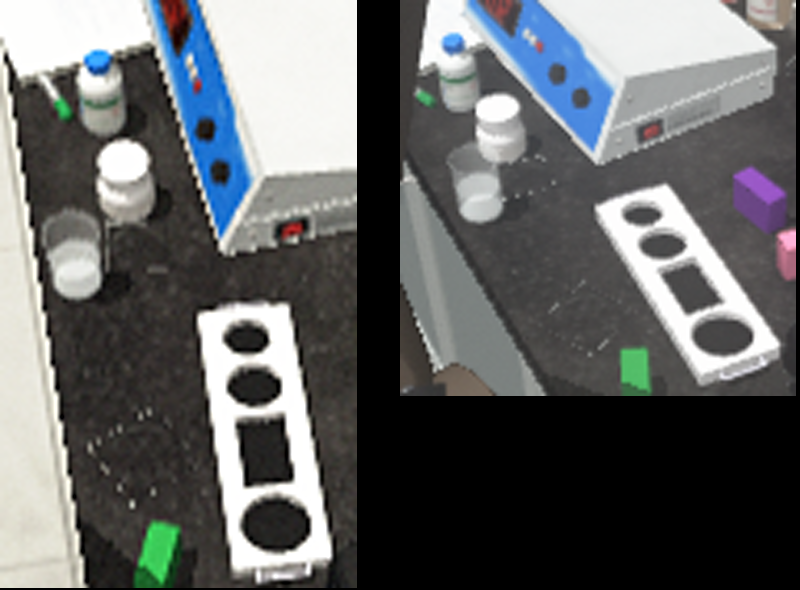

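View pics/wrist0.png

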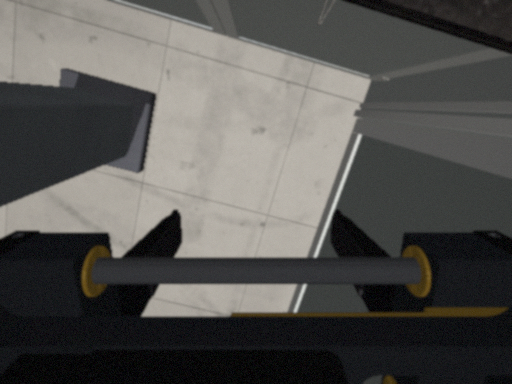

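```bash
cat > h.py <<'E'
import numpy as np,cv2
from cell import *
def ray(n,p,info=None):
    i=info or camera_info(n);T=np.array(i["cam_to_world"]);d=T[:3,:3]@np.linalg.inv(i["K"])@np.array([p[0],p[1],1.]);return T[:3,3],d
def onz(n,p,z,info=None):
    o,d=ray(n,p,info);return (o+d*(z-o[2])/d[2])[:2]
E
python3 - <<'E'
from h import *
s1=lambda x,y:(215+x/4.7,200+y/4.7); c1=lambda x,y:(220+(x-400)/3.8,215+y/3.8)
s2=lambda x,y:(200+x/4.2,85+y/4.2); c2=lambda x,y:(165+(x-400)/3.3,115+y/3.3)
L={"kcl top":(s2(98,58),c2(454,40),90),"kcl base front":(s2(103,135),c2(460,110),0),"jar top":(s2(124,155),c2(499,107),62),"beaker rim":(s2(76,225),c2(474,158),74),
"vial base":(s1(105,228),c1(496,178),0),"drop base":(s1(140,408),c1(590,315),0),"drop shoulder":(s1(140,368),c1(590,262),53),"weigh top":(s1(270,440),c1(738,285),62),
"w small":(s2(246,338),c2(643,215),12),"w mid":(s2(254,386),c2(662,244),12),"slot":(s2(264,452),c2(692,288),12),"w large":(s2(276,525),c2(724,336),12),
"green top":(s1(110,72),c1(462,50),45),"carton t1":(s1(245,225),c1(633,125),45),"carton t2":(s1(275,237),c1(665,128),45),"carton t3":(s1(247,300),c1(660,190),45),"carton t4":(s1(212,287),c1(628,190),45)}
for k,(a,b,z) in L.items(): print(k,onz("side",a,z).round(),onz("scene",b,z).round())
E
```

```text
kcl top [485. 434.] [485. 435.]
kcl base front [480. 415.] [474. 422.]
jar top [493. 329.] [493. 323.]
beaker rim [435. 241.] [430. 236.]
vial base [ 437. -200.] [ 434. -197.]
drop base [ 440. -340.] [ 437. -338.]
drop shoulder [ 443. -330.] [ 441. -329.]
weigh top [ 520. -399.] [ 518. -400.]
w small [575. 127.] [576. 128.]
w mid [572.  72.] [573.  76.]
slot [568.   1.] [569.   2.]
w large [564. -75.] [565. -73.]
green top [460. -95.] [ 454. -101.]
carton t1 [ 536. -237.] [ 535. -234.]
carton t2 [ 555. -250.] [ 555. -249.]
carton t3 [ 526. -293.] [ 520. -296.]
carton t4 [ 503. -279.] [ 500. -285.]
```

Run:
```python
from h import *
s2=lambda x,y:(200+x/4.2,85+y/4.2); c2=lambda x,y:(165+(x-400)/3.3,115+y/3.3)
def tri(a,b):
    (o,d),(p,e)=ray("side",a),ray("scene",b)
    s=np.linalg.lstsq(np.c_[d,-e],p-o,rcond=None)[0];q,r=o+d*s[0],p+e*s[1];return ((q+r)/2).round(),np.linalg.norm(q-r).round(1)
print("instr near bottom corner",tri(s2(225,252),c2(600,163)))
print("instr near top corner",tri(s2(262,178),c2(625,78)))
print("instr far top corner",tri((240,68),(187,95)))
print("hot corner nearleft",tri((281,209),(285,209)))
print("hot corner bottomleft",tri((300,296),(344,287)))
print("roll top",tri((268,345),(332,340)))
for p in [(281,209),(300,296)]: print(onz("side",p,0),onz("side",p,60))
a=cv2.imread("pics/side0.png");b=cv2.imread("pics/scene0.png")
r=lambda im,f:cv2.resize(im,None,fx=f,fy=f,interpolation=cv2.INTER_CUBIC)
A=r(a[190:310,250:330],4.8);B=r(b[180:310,260:370],3.6)
C=np.zeros((590,800,3),np.uint8);C[:A.shape[0],:A.shape[1]]=A;C[:B.shape[0],400:400+B.shape[1]]=B[:590,:400]
cv2.imwrite("pics/crop3.png",cv2.convertScaleAbs(C,alpha=1.5,beta=30))
```

```text
instr near bottom corner (array([574., 231.,  12.]), np.float64(0.8))
instr near top corner (array([608., 223., 124.]), np.float64(1.8))
instr far top corner (array([570., 552., 145.]), np.float64(16.6))
hot corner nearleft (array([ 613., -117.,   68.]), np.float64(11.2))
hot corner bottomleft (array([ 606., -426.,   52.]), np.float64(12.9))
roll top (array([ 474., -551.,   98.]), np.float64(0.9))
[621.54157904 -75.06211967] [ 611.82210796 -107.20697198]
[ 612.14621308 -405.12854139] [ 602.86191077 -421.98558067]
```

View pics/crop3.png

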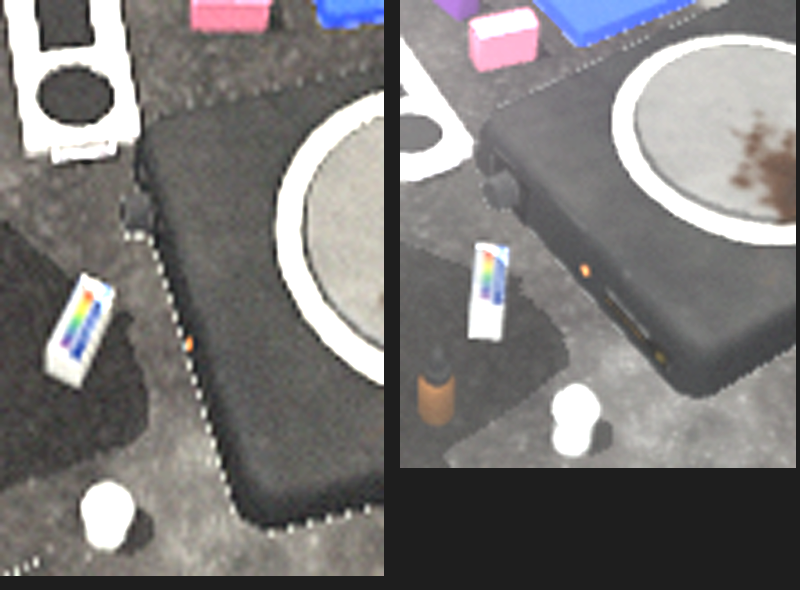

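The picture shows the hotplate's left edge at about x=605–612 and 60–70 mm high, so the gripper's body passes over it. The carton's top face is printed and its near end is white. I'm moving now, and the dropper goes first.

Call:
move_arm(commands=[[[3.0,3.0,-0.5],[0,0,8],1],[[3.1,3.0,-0.5],[0,0,8],1],[[3.1,3.0,-0.5],[0,0,8],1],[[3.1,3.1,-0.5],[0,0,8],1],[[3.1,3.0,-0.5],[0,0,8],1],[[3.1,3.0,-0.5],[0,0,8],1],[[3.1,3.0,-0.5],[0,0,8],1],[[3.1,3.1,-0.5],[0,0,8],1],[[3.0,3.1,-0.5],[0,0,7.7],0.8],[[0,0,0],[0,0,0],0.8]])

```text
t: 1.15
eef_pos: [444.7, -326.3, 169.0]
tcp_rot: [-3.141, -0.001, 1.528]
ft_force: [-0.7, -0.1, -1.1]
opening: 0.884
grip_force: 0.0
```

Run:
```python
from h import *
s=state();print(s["t"],s["eef_pos"],s["tcp_rot"],s["opening"])
i=camera_info("wrist");im=read_camera("wrist");cv2.imwrite("pics/w1.png",im)
def proj(P):
    T=np.linalg.inv(i["cam_to_world"]);q=np.array(i["K"])@(T[:3,:3]@np.array(P)+T[:3,3]);return (q[:2]/q[2]).round()
print("dropper top",proj([441.5,-330,84]),"base",proj([441.5,-330,0]),"tcp",proj(s["eef_pos"]))
```

```text
1.15 [ 444.68696733 -326.29051023  168.96324205] [-3.14105707e+00 -1.25170832e-03  1.52767542e+00] 0.8842873687398112
dropper top [252. 194.] base [253. 173.] tcp [255. 228.]
```

View pics/w1.png

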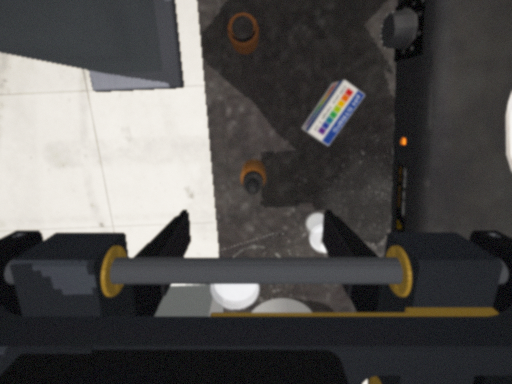

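The wrist picture shows the dropper bulb at (253,187), which matches the prediction of (252,194). The carton's top corners are at (345,80), (365,93), (327,146) and (303,128). I'll descend and grip.

Call:
move_arm(commands=[[[-0.3,-0.3,-2.5],[0,0,0],0.7],[[0,0,-4],[0,0,0],0.7],[[0,0,-4],[0,0,0],0.7],[[0,0,-3.5],[0,0,0],0.7],[[0,0,-0.9],[0,0,0],0.7],[[0,0,0],[0,0,0],0.7],[[0,0,0],[0,0,0],0.2],[[0,0,0],[0,0,0],0.2],[[0,0,0],[0,0,0],0.2],[[0,0,0],[0,0,0],0.2]])

```text
t: 2.2
eef_pos: [439.7, -333.0, 21.6]
tcp_rot: [3.14, 0.001, 1.519]
ft_force: [-0.0, 0.4, 0.7]
opening: 0.42
grip_force: 0.0
```

Run:
```python
from h import *
print(state()["t"],state()["eef_pos"],state()["opening"],state()["grip_force"])
```

```text
2.2 [ 439.6759162  -332.9574919    21.58042194] 0.42019720922988063 0.0
```

Call:
move_arm(commands=[[[0,0.1,0],[0,0,0],0],[[0,0,0],[0,0,0],0],[[0,0,0],[0,0,0],0],[[0,0,0],[0,0,0],0],[[0,0,2],[0,0,0],0],[[0,0,4],[0,0,0],0],[[0,0,4],[0,0,0],0],[[0,0,3],[0,0,0],0]])

```text
t: 3.0
eef_pos: [439.5, -331.8, 152.7]
tcp_rot: [3.141, 0.001, 1.519]
ft_force: [0.6, -0.2, -0.6]
opening: 0.282
grip_force: 30.0
```

Call:
move_arm(commands=[[[1.0,3.0,0],[0,0,0],0],[[1.4,4.7,0],[0,0,0],0],[[1.4,4.7,0],[0,0,0],0],[[1.4,4.7,0],[0,0,0],0],[[1.4,4.7,0],[0,0,0],0],[[1.4,4.7,0],[0,0,0],0],[[1.4,4.7,0],[0,0,0],0],[[1.4,4.7,0],[0,0,0],0],[[1.4,4.7,0],[0,0,0],0],[[1.3,5.0,0],[0,0,0],0]])

```text
t: 4.0
eef_pos: [574.2, 124.6, 150.5]
tcp_rot: [-3.141, 0.0, 1.519]
ft_force: [1.0, -1.7, 0.2]
opening: 0.281
grip_force: 30.0
```

Call:
move_arm(commands=[[[0,0.2,0],[0,0,0],0],[[0,0,0],[0,0,0],0],[[0,0,0],[0,0,0],0]])

```text
t: 4.3
eef_pos: [573.6, 123.8, 150.4]
tcp_rot: [-3.141, 0.0, 1.519]
ft_force: [0.5, -0.1, -0.2]
opening: 0.285
grip_force: 30.0
```

Run:
```python
from h import *
i=camera_info("wrist");im=read_camera("wrist");cv2.imwrite("pics/w2.png",im);np.save("w2.npy",i,allow_pickle=True)
print(state()["eef_pos"],state()["tcp_rot"])
w=camera_info("wrist")
g=cv2.cvtColor(im,cv2.COLOR_BGR2GRAY)
m=(g>150).astype(np.uint8)
cs,h=cv2.findContours(m,cv2.RETR_CCOMP,cv2.CHAIN_APPROX_NONE)
for k,c in enumerate(cs):
    if cv2.contourArea(c)>400: M=cv2.moments(c);p=(M["m10"]/M["m00"],M["m01"]/M["m00"]);print(h[0][k][3],cv2.contourArea(c),np.round(p),onz("wrist",p,12,i).round(1))
```

```text
[573.73623754 123.44971873 150.54231241] [-3.14117574e+00  2.25225175e-04  1.51793354e+00]
-1 1997.0 [ 88. 299.] [357.1 -24.5]
-1 1038.0 [257. 301.] [567.8 -37.2]
-1 1021.0 [ 93. 245.] [378.3  49.8]
-1 3621.5 [257. 172.] [575.  127.6]
-1 1392.0 [500. 121.] [830.8 169.3]
-1 2567.0 [98. 69.] [422.2 240.7]
-1 8099.5 [372.  20.] [692.7 271.2]
-1 7510.5 [29. 77.] [351.5 237.1]
```

View pics/w2.png

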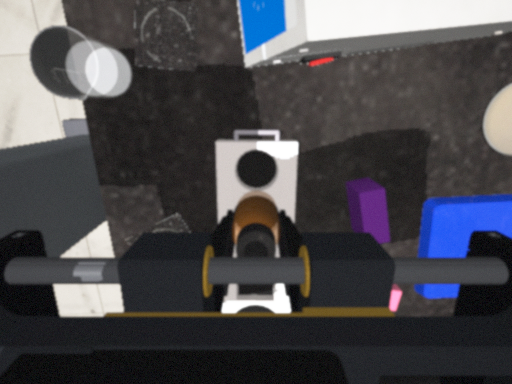

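The dropper is held, and the smallest well shows at (257,168), just ahead of it. I'll measure its position.

Run:
```python
from h import *
i=np.load("w2.npy",allow_pickle=True).item();im=cv2.imread("pics/w2.png")
g=cv2.cvtColor(im,cv2.COLOR_BGR2GRAY)[145:200,220:296]
m=(g<70).astype(np.uint8)
cs,_=cv2.findContours(m,cv2.RETR_LIST,cv2.CHAIN_APPROX_NONE)
for c in cs:
    if cv2.contourArea(c)>200:
        c=c+[220,145];x,y,w,h=cv2.boundingRect(c);print(x,y,w,h,cv2.fitEllipse(c))
        P=lambda u,v,z:onz("wrist",(u,v),z,i).round(1)
        for z in(6,18):print(z,"L",P(x,y+h/2,z),"R",P(x+w,y+h/2,z),"far",P(x+w/2,y,z),"near",P(x+w/2,y+h,z))
for p in[(216,141),(298,141)]:print(onz("wrist",p,18,i))
```

```text
237 151 39 36 ((256.064208984375, 168.49940490722656), (34.919334411621094, 37.577579498291016), 93.03950500488281)
6 L [553.2 130.8] R [596.6 128.7] far [575.9 149.9] near [573.9 108.9]
18 L [554.2 133.5] R [595.9 131.4] far [576.  151.8] near [574.  112.4]
[534.33382602 164.37186677]
[619.68218171 160.11860779]
```

Call:
move_arm(commands=[[[0.1,0.5,-1],[0,0,0],0],[[0,0,-3],[0,0,0],0],[[0,0,-3],[0,0,0],0],[[0,0,-2],[0,0,0],0],[[0,0,-1],[0,0,0],0],[[0,0,-0.9],[0,0,0],0],[[0,0,-0.8],[0,0,0],0],[[0,0,-0.3],[0,0,0],0],[[0,0,0],[0,0,0],0],[[0,0,0],[0,0,0],0]])

```text
t: 5.35
eef_pos: [575.3, 129.7, 31.2]
tcp_rot: [3.141, -0.0, 1.519]
ft_force: [0.6, -0.5, -1.3]
opening: 0.28
grip_force: 30.0
```

Call:
move_arm(commands=[[[0,0,-0.3],[0,0,0],0],[[0,0,0],[0,0,0],0],[[0,0,0],[0,0,0],0],[[0,0,0],[0,0,0],0.6],[[0,0,0],[0,0,0],0.6],[[0,0,0],[0,0,0],0.6],[[0,0,0],[0,0,0],0.6],[[0,0,2],[0,0,0],0.6],[[0,0,4],[0,0,0],0.6],[[0,0,4],[0,0,0],0.6]])

```text
t: 6.35
eef_pos: [574.6, 129.6, 128.4]
tcp_rot: [-3.14, 0.0, 1.519]
ft_force: [0.3, -0.3, 0.1]
opening: 0.601
grip_force: 0.0
```

Call:
move_arm(commands=[[[0,-1,2],[0,0,0],0.7],[[-0.6,-4.7,1],[0,0,0],0.7],[[-0.5,-4.8,0],[0,0,0],0.7],[[-0.5,-4.8,0],[0,0,0],0.7],[[-0.5,-4.8,0],[0,0,0],0.7],[[-0.5,-4.8,0],[0,0,0],0.7],[[-0.5,-4.8,0],[0,0,0],0.7],[[-0.5,-4.8,0],[0,0,0],0.7],[[-0.5,-4.8,0],[0,0,0],0.7],[[-0.5,-4.8,0],[0,0,0],0.7]])

```text
t: 7.35
eef_pos: [528.4, -313.3, 157.8]
tcp_rot: [3.141, 0.0, 1.519]
ft_force: [0.5, 0.2, 0.6]
opening: 0.698
grip_force: 0.0
```

Call:
move_arm(commands=[[[-0.5,-4.0,0],[0,0,0],0.7],[[-0.4,-3.5,0],[0,0,0],0.7],[[0,0,0],[0,0,0],0.7],[[0,0,0],[0,0,0],0.7]])

```text
t: 7.75
eef_pos: [519.5, -386.5, 157.2]
tcp_rot: [-3.141, -0.001, 1.518]
ft_force: [0.0, 0.7, 0.1]
opening: 0.701
grip_force: 0.0
```

Run:
```python
from h import *
i=camera_info("wrist");s=state();im=read_camera("wrist");cv2.imwrite("pics/w3.png",im);np.save("w3.npy",i,allow_pickle=True)
cv2.imwrite("pics/side3.png",read_camera("side"))
print(s["eef_pos"],s["tcp_rot"],s["opening"])
def proj(P):
    T=np.linalg.inv(i["cam_to_world"]);q=np.array(i["K"])@(T[:3,:3]@np.array(P)+T[:3,3]);return (q[:2]/q[2]).round()
print("weigh top",proj([519,-400,65]),"base",proj([519,-400,0]))
```

```text
[ 519.53385047 -386.54565966  157.24770093] [-3.14115984e+00 -6.02862329e-04  1.51780998e+00] 0.7005722174469138
weigh top [256. 201.] base [256. 183.]
```

View pics/w3.png

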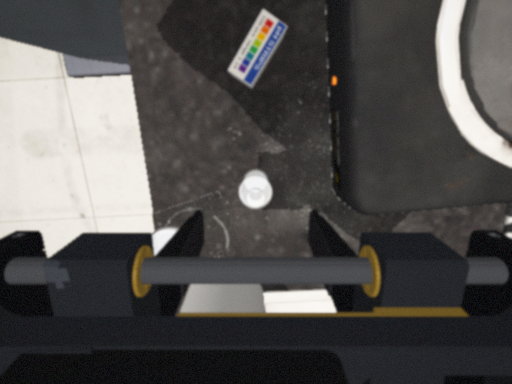

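The weighing bottle's knob is at (255,193), in line with the fingers. The carton's top corners are at (264,9), (288,24), (251,88) and (228,70).

Call:
move_arm(commands=[[[0,-1.1,-1],[0,0,0],0.7],[[0,0,-4],[0,0,0],0.7],[[0,0,-4],[0,0,0],0.7],[[0,0,-3],[0,0,0],0.7],[[0,0,-0.9],[0,0,0],0.7],[[0,0,0],[0,0,0],0.6],[[0,0,0],[0,0,0],0],[[0,0,0],[0,0,0],0],[[0,0,0],[0,0,0],0],[[0,0,0],[0,0,0],0]])

```text
t: 8.85
eef_pos: [520.2, -397.5, 29.6]
tcp_rot: [3.141, 0.001, 1.519]
ft_force: [-1.0, 1.2, 4.5]
opening: 0.34
grip_force: 29.1
```

Run:
```python
from h import *
i=np.load("w3.npy",allow_pickle=True).item()
c=np.array([onz("wrist",p,45,i) for p in[(264,9),(288,24),(251,88),(228,70)]]);print("carton",c.round(1),c.mean(0),np.degrees(np.arctan2(*(c[0]-c[3]+c[1]-c[2])[::-1])))
i=np.load("w2.npy",allow_pickle=True).item();T=np.linalg.inv(i["cam_to_world"])
from cell import state
print(state()["eef_pos"],state()["opening"],state()["grip_force"])
a=cv2.imread("pics/side3.png")[85:225,200:285];cv2.imwrite("pics/side3c.png",cv2.resize(a,None,fx=4.2,fy=4.2,interpolation=cv2.INTER_CUBIC))
```

```text
carton [[ 534.8 -231.9]
 [ 555.4 -244.6]
 [ 520.  -296.3]
 [ 499.8 -279.6]] [ 527.49421734 -263.1000967 ] 54.70544508243997
[ 520.2246876  -397.54761547   29.63962035] 0.3399539713114586 29.092747573158704
```

View pics/side3c.png

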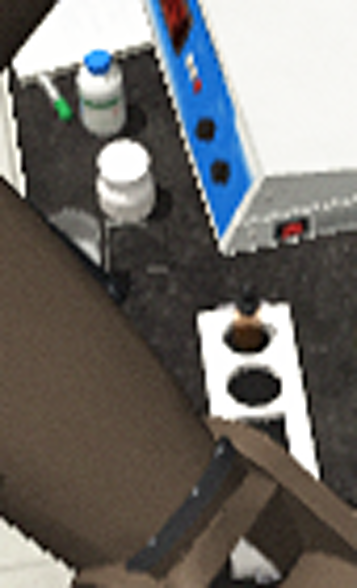

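The dropper stands upright in the smallest well at (247,330). Next I'll lift the weighing bottle.

Call:
move_arm(commands=[[[0,0,0],[0,0,0],0],[[0,0,1],[0,0,0],0],[[0,0,3],[0,0,0],0],[[0,0,4],[0,0,0],0],[[0,0,4],[0,0,0],0],[[0,1,1],[0,0,0],0],[[0.5,4.5,0],[0,0,0],0],[[0.5,4.7,0],[0,0,0],0],[[0.5,4.7,0],[0,0,0],0],[[0.5,4.7,0],[0,0,0],0]])

```text
t: 9.85
eef_pos: [539.5, -199.3, 158.7]
tcp_rot: [-3.141, -0.0, 1.519]
ft_force: [0.5, -0.0, 0.3]
opening: 0.328
grip_force: 30.0
```

Call:
move_arm(commands=[[[0.5,4.7,0],[0,0,0],0],[[0.5,4.7,0],[0,0,0],0],[[0.5,4.7,0],[0,0,0],0],[[0.5,4.7,0],[0,0,0],0],[[0.5,4.7,0],[0,0,0],0],[[0.7,4.1,0],[0,0,0],0],[[0.5,0,0],[0,0,0],0],[[0,0,0],[0,0,0],0],[[0,0,0],[0,0,0],0]])

```text
t: 10.75
eef_pos: [576.6, 73.9, 158.5]
tcp_rot: [-3.141, 0.0, 1.519]
ft_force: [0.3, -1.1, 0.0]
opening: 0.327
grip_force: 30.0
```

Run:
```python
from h import *
s=state();im=read_camera("wrist");print(s["t"],s["eef_pos"],s["opening"],s["grip_force"])
cv2.imwrite("pics/w4.png",im)
```

```text
10.75 [576.63370394  73.89763168 158.46112387] 0.32677380729702876 29.99990671454725
```

View pics/w4.png

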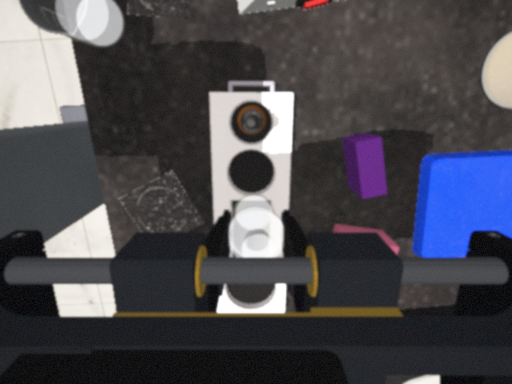

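The weighing bottle is held upright, and the middle well is at (251,171) with the dropper well-seated at (251,121). I'll lower the bottle now.

Call:
move_arm(commands=[[[-0.4,0.1,-1],[0,0,0],0],[[0,0,-3],[0,0,0],0],[[0,0,-3],[0,0,0],0],[[0,0,-2],[0,0,0],0],[[0,0,-1],[0,0,0],0],[[0,0,-1],[0,0,0],0],[[0,0,-0.9],[0,0,0],0],[[0,0,-0.3],[0,0,0],0],[[0,0,0],[0,0,0],0],[[0,0,0],[0,0,0],0]])

```text
t: 11.8
eef_pos: [573.3, 75.7, 37.2]
tcp_rot: [3.141, -0.0, 1.519]
ft_force: [-0.3, -0.4, -0.2]
opening: 0.33
grip_force: 30.0
```

Call:
move_arm(commands=[[[0,0,-0.1],[0,0,0],0],[[0,0,0],[0,0,0],0],[[0,0,0],[0,0,0],0.6],[[0,0,0],[0,0,0],0.6],[[0,0,0],[0,0,0],0.6],[[0,0,0],[0,0,0],0.6],[[0,0,2],[0,0,0],0.6],[[0,0,4],[0,0,0],0.6],[[0,0,4],[0,0,0],0.6],[[0,0,4],[0,0,0],0.8]])

```text
t: 12.8
eef_pos: [572.7, 75.6, 177.1]
tcp_rot: [-3.141, 0.0, 1.519]
ft_force: [1.0, 0.1, -0.1]
opening: 0.641
grip_force: 0.0
```

Call:
move_arm(commands=[[[-0.5,1,1],[0,0,-8],0.8],[[-0.9,3.5,0],[0,0,-8],0.8],[[-0.9,3.5,0],[0,0,-8],0.8],[[-0.9,3.5,0],[0,0,-8],0.8],[[-0.9,3.5,0],[0,0,-8],0.8],[[-0.9,3.5,0],[0,0,-8],0.8],[[-0.9,3.5,0],[0,0,-8],0.8],[[-0.9,3.5,0],[0,0,-8],0.8],[[-0.9,3.5,0],[0,0,-8],0.8],[[-0.6,3.5,0],[0,0,-8],0.8]])

```text
t: 13.8
eef_pos: [489.2, 402.0, 185.7]
tcp_rot: [3.141, 0.0, 0.117]
ft_force: [0.3, -0.4, 1.2]
opening: 0.8
grip_force: 0.0
```

Call:
move_arm(commands=[[[-0.4,1.5,0],[0,0,-7],0.8],[[0,0,0],[0,0,0],0.8],[[0,0,0],[0,0,0],0.8]])

```text
t: 14.1
eef_pos: [485.9, 415.2, 185.5]
tcp_rot: [3.141, 0.0, 0.005]
ft_force: [-0.9, -0.3, 0.4]
opening: 0.799
grip_force: 0.0
```

Run:
```python
from h import *
s=state();i=camera_info("wrist");im=read_camera("wrist");print(s["t"],s["eef_pos"],s["tcp_rot"],s["joints"],s["opening"])
cv2.imwrite("pics/w5.png",im)
hsv=cv2.cvtColor(im,cv2.COLOR_BGR2HSV);m=cv2.inRange(hsv,(95,150,80),(125,255,255))
n,l,st,c=cv2.connectedComponentsWithStats(m)
for k in range(1,n):
    if st[k][4]>60: print(st[k],c[k],onz("wrist",c[k],88,i).round(1))
```

```text
14.1 [485.85955205 415.21620432 185.45621445] [3.14101268e+00 3.36788142e-04 5.05554402e-03] [ 6.03987525e-01  5.39573120e-01  1.55477517e+00 -3.33759067e-04
  1.04784951e+00  2.16989499e+00] 0.7992150143666493
[   36    54   419    59 11498] [268.58923291  79.8254479 ] [581.6 405.4]
[217 175  26  29 567] [229.15696649 188.27160494] [482.7 441.5]
```

View pics/w5.png

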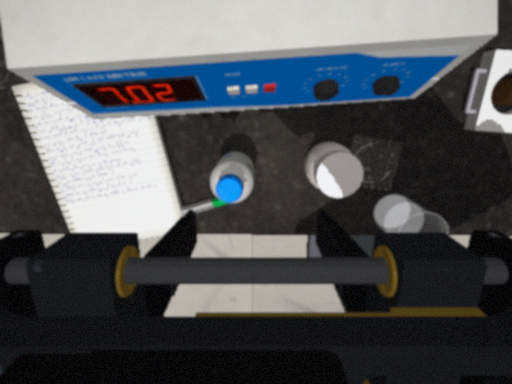

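The blue cap is at (229,188), between the finger planes, and the jar at (340,170) stays well clear of the right finger. I'll descend on the bottle.

Call:
move_arm(commands=[[[-0.2,2.3,0],[0,0,0],0.8],[[0,0,-3],[0,0,0],0.8],[[0,0,-4],[0,0,0],0.8],[[0,0,-4],[0,0,0],0.8],[[0,0,-3],[0,0,0],0.8],[[0,0,-1.5],[0,0,0],0.8],[[0,0,0],[0,0,0],0.8],[[0,0,0],[0,0,0],0],[[0,0,0],[0,0,0],0],[[0,0,0],[0,0,0],0]])

```text
t: 15.15
eef_pos: [484.6, 439.0, 32.2]
tcp_rot: [-3.14, -0.002, 0.001]
ft_force: [-0.0, -0.0, -0.3]
opening: 0.604
grip_force: 0.0
```

Call:
move_arm(commands=[[[0,0,0],[0,0,0],0],[[0,0,0],[0,0,0],0],[[0,0,0],[0,0,0],0]])

```text
t: 15.45
eef_pos: [484.3, 439.0, 31.5]
tcp_rot: [-3.141, -0.001, 0.001]
ft_force: [-0.9, 1.3, 7.2]
opening: 0.471
grip_force: 30.0
```

Call:
move_arm(commands=[[[0,0,1],[0,0,0],0],[[0,0,3],[0,0,0],0],[[0,0,4],[0,0,0],0],[[0,0,4],[0,0,0],0],[[0,0,3],[0,0,0],0],[[0,-2,0.5],[0,0,0],0],[[0.5,-4.5,0],[0,0,0],0],[[0.5,-4.8,0],[0,0,0],0],[[0.5,-4.8,0],[0,0,0],0],[[0.5,-4.8,0],[0,0,0],0]])

```text
t: 16.45
eef_pos: [503.6, 227.9, 186.1]
tcp_rot: [3.141, -0.0, 0.001]
ft_force: [0.9, 0.9, -1.6]
opening: 0.474
grip_force: 30.0
```

Call:
move_arm(commands=[[[1,-4.8,0],[0,0,0],0],[[1,-4.8,0],[0,0,0],0],[[1,-4.8,0],[0,0,0],0],[[1,-4.8,0],[0,0,0],0],[[1,-4.7,0],[0,0,0],0],[[1,-4.2,0],[0,0,0],0],[[0.1,-2,0],[0,0,0],0],[[0,0,0],[0,0,0],0],[[0,0,0],[0,0,0],0]])

```text
t: 17.35
eef_pos: [564.6, -71.3, 185.8]
tcp_rot: [-3.141, 0.0, -0.0]
ft_force: [0.7, -0.5, -1.6]
opening: 0.474
grip_force: 30.0
```

Run:
```python
from h import *
s=state();i=camera_info("wrist");np.save("w6.npy",i,allow_pickle=True);print(s["t"],s["eef_pos"],s["tcp_rot"],s["opening"])
a=read_camera("wrist");b=read_camera("scene");c=read_camera("side");cv2.imwrite("pics/w6w.png",a)
cv2.imwrite("pics/scene6.png",b)
C=np.zeros((480,800,3),np.uint8);C[:240,:320]=cv2.resize(a,(320,240));C[:480,330:800]=cv2.resize(b[120:300,190:366],(470,480));C[240:480,:320]=cv2.resize(c[140:290,210:410],(320,240))
cv2.imwrite("pics/w6.png",C)
```

```text
17.35 [564.6365293  -71.25760349 185.78930591] [-3.14142044e+00  4.69804579e-04 -1.78675262e-04] 0.47392207681540555
```

View pics/w6.png

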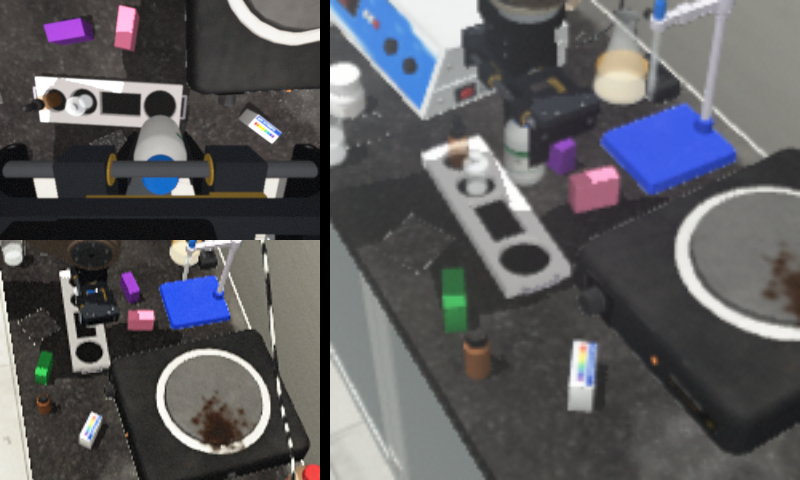

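The wrist view has the largest well at about (256,165) in full pixels, in line with the tool. The scene view shows the dropper and weighing bottle in their wells. I'll lower the bottle.

Run:
```python
from h import *
i=np.load("w6.npy",allow_pickle=True).item();im=cv2.imread("pics/w6w.png")
g=cv2.cvtColor(im,cv2.COLOR_BGR2GRAY)[130:195,190:300]
m=(g<60).astype(np.uint8)
for c in cv2.findContours(m,cv2.RETR_LIST,cv2.CHAIN_APPROX_NONE)[0]:
    if cv2.contourArea(c)>300:
        c=c+[190,130];b=cv2.boundingRect(c);print(b,onz("wrist",(b[0]+b[2]/2,b[1]+b[3]/2),12,i))
b=cv2.imread("pics/scene6.png");m=(cv2.cvtColor(b,cv2.COLOR_BGR2GRAY)[205:235,245:285]<70).astype(np.uint8)
for c in cv2.findContours(m,cv2.RETR_LIST,cv2.CHAIN_APPROX_NONE)[0]:
    if cv2.contourArea(c)>80:
        x,y,w,h=cv2.boundingRect(c+[245,205]);print((x,y,w,h),onz("scene",(x+w/2-.5,y+h/2-.5),12))
```

```text
(190, 150, 34, 33) [566.4332302  -11.21963273]
(232, 146, 48, 41) [566.55637392 -70.70867867]
(254, 212, 18, 11) [562.52779696 -72.66430529]
(245, 205, 40, 30) [562.75919804 -85.52303042]
```

Call:
move_arm(commands=[[[0,0,-2],[0,0,0],0],[[0,0,-4],[0,0,0],0],[[0,0,-3],[0,0,0],0],[[0,0,-2],[0,0,0],0],[[0,0,-1],[0,0,0],0],[[0,0,-1],[0,0,0],0],[[0,0,-1],[0,0,0],0],[[0,0,-0.6],[0,0,0],0],[[0,0,0],[0,0,0],0],[[0,0,0],[0,0,0],0]])

```text
t: 18.5
eef_pos: [565.2, -71.4, 40.0]
tcp_rot: [3.141, -0.0, 0.001]
ft_force: [0.4, 0.2, -0.7]
opening: 0.47
grip_force: 30.0
```

Call:
move_arm(commands=[[[0,0,-0.2],[0,0,0],0],[[0,0,0],[0,0,0],0],[[0,0,0],[0,0,0],0.7],[[0,0,0],[0,0,0],0.7],[[0,0,0],[0,0,0],0.7],[[0,0,0],[0,0,0],0.7],[[0,0,2],[0,0,0],0.7],[[0,0,4],[0,0,0],0.7],[[0,0,4],[0,0,0],0.7],[[0,0,3],[0,0,0],0.7]])

```text
t: 19.5
eef_pos: [565.2, -71.4, 170.0]
tcp_rot: [3.141, -0.002, 0.001]
ft_force: [0.4, -0.6, 0.2]
opening: 0.701
grip_force: 0.0
```

Call:
move_arm(commands=[[[-0.5,-2.5,0],[0,0,7],0.7],[[-0.6,-3.4,0],[0,0,8],0.7],[[-0.6,-3.4,0],[0,0,8],0.7],[[-0.6,-3.4,0],[0,0,8],0.7],[[-0.6,-3.4,0],[0,0,8],0.7],[[-0.6,-3,0],[0,0,8],0.7],[[-0.2,0,0],[0,0,7],0.7],[[0,0,0],[0,0,0],0.7],[[0,0,0],[0,0,0],0.7]])

```text
t: 20.4
eef_pos: [528.0, -262.1, 167.7]
tcp_rot: [-3.142, -0.0, 0.94]
ft_force: [0.1, -0.0, -0.2]
opening: 0.696
grip_force: 0.0
```

Run:
```python
from h import *
s=state();i=camera_info("wrist");a=read_camera("wrist");print(s["t"],s["eef_pos"],s["tcp_rot"],s["opening"])
cv2.imwrite("pics/w7.png",a);np.save("w7.npy",i,allow_pickle=True)
```

```text
20.4 [ 527.97854392 -262.07085853  167.65047322] [-3.14153979e+00 -6.50378257e-05  9.39668510e-01] 0.6959120166538287
```

View pics/w7.png

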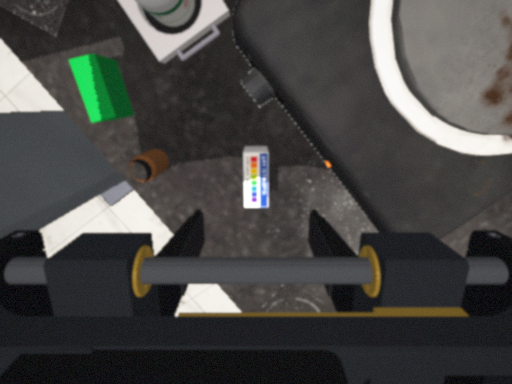

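The carton at (256,178) is square to the fingers and centred. I'll descend and grip it.

Call:
move_arm(commands=[[[0,-0.1,-2],[0,0,0],0.7],[[0,0,-4],[0,0,0],0.7],[[0,0,-4],[0,0,0],0.7],[[0,0,-3],[0,0,0],0.7],[[0,0,-1.8],[0,0,0],0.7],[[0,0,0],[0,0,0],0.6],[[0,0,0],[0,0,0],0],[[0,0,0],[0,0,0],0],[[0,0,0],[0,0,0],0],[[0,0,0],[0,0,0],0]])

```text
t: 21.45
eef_pos: [528.3, -263.5, 20.6]
tcp_rot: [3.14, -0.0, 0.943]
ft_force: [-0.2, 0.1, -0.1]
opening: 0.338
grip_force: 0.0
```

Call:
move_arm(commands=[[[0,0,0],[0,0,0],0],[[0,0,0],[0,0,0],0],[[0,0,0],[0,0,0],0]])

```text
t: 21.75
eef_pos: [528.2, -263.5, 20.3]
tcp_rot: [3.141, -0.0, 0.943]
ft_force: [-1.0, 2.0, 7.0]
opening: 0.271
grip_force: 30.0
```

Call:
move_arm(commands=[[[0,0,2],[0,0,0],0],[[0,0,4],[0,0,0],0],[[0,0,4],[0,0,0],0],[[0,0,3],[0,0,0],0],[[0.5,3,0],[0,0,4],0],[[0.7,4,0],[0,0,6],0],[[0.7,4,0],[0,0,6],0],[[0.7,4,0],[0,0,6],0],[[0.7,4,0],[0,0,6],0],[[0.5,4,0],[0,0,5],0]])

```text
t: 22.75
eef_pos: [566.1, -31.8, 149.8]
tcp_rot: [3.141, 0.0, 1.523]
ft_force: [-0.2, -0.3, -0.5]
opening: 0.273
grip_force: 30.0
```

Call:
move_arm(commands=[[[0.3,3.8,0],[0,0,0],0],[[0,0,0],[0,0,0],0],[[0,0,0],[0,0,0],0]])

```text
t: 23.05
eef_pos: [568.9, 5.3, 149.7]
tcp_rot: [3.142, 0.0, 1.521]
ft_force: [0.0, 0.3, 1.0]
opening: 0.272
grip_force: 30.0
```

Call:
move_arm(commands=[[[0,0,-2],[0,0,0],0],[[0,0,-3],[0,0,0],0],[[0,0,-2],[0,0,0],0],[[0,0,-2],[0,0,0],0],[[0,0,-1],[0,0,0],0],[[0,0,-1],[0,0,0],0],[[0,0,-0.8],[0,0,0],0],[[0,0,-0.4],[0,0,0],0],[[0,0,0],[0,0,0],0],[[0,0,0],[0,0,0],0]])

```text
t: 24.05
eef_pos: [569.2, 4.6, 28.1]
tcp_rot: [3.141, 0.0, 1.519]
ft_force: [0.9, -0.0, -0.4]
opening: 0.27
grip_force: 30.0
```

Next I'll release, lift, and back off so the cameras can see.

Call:
move_arm(commands=[[[0,0,-0.1],[0,0,0],0],[[0,0,0],[0,0,0],0],[[0,0,0],[0,0,0],0.55],[[0,0,0],[0,0,0],0.55],[[0,0,0],[0,0,0],0.55],[[0,0,0],[0,0,0],0.55],[[0,0,2],[0,0,0],0.55],[[0,0,4],[0,0,0],0.55],[[0,0,4],[0,0,0],0.55],[[0,0,4],[0,0,0],0.55]])

```text
t: 25.05
eef_pos: [568.7, 4.7, 168.1]
tcp_rot: [-3.141, -0.0, 1.519]
ft_force: [0.7, 0.3, -0.5]
opening: 0.55
grip_force: 0.0
```

Call:
move_arm(commands=[[[-1,-3,3],[0,0,0],0.55],[[-1,-4,2],[0,0,0],0.55],[[-1,-4,2],[0,0,0],0.55],[[-1,-4,0],[0,0,0],0.55],[[-1,-4,0],[0,0,0],0.55],[[0,0,0],[0,0,0],0.55],[[0,0,0],[0,0,0],0.55]])

```text
t: 25.75
eef_pos: [518.7, -185.9, 236.6]
tcp_rot: [-3.142, -0.0, 1.517]
ft_force: [0.6, -0.2, -0.3]
opening: 0.55
grip_force: 0.0
```

Run:
```python
from h import *
s=state();print(s["t"],s["eef_pos"],s["qvel"].round(3))
a=read_camera("wrist");c=read_camera("scene")
C=np.zeros((480,800,3),np.uint8);C[:300,:400]=cv2.resize(a,(400,300));C[:,410:]=cv2.resize(c[110:270,160:290],(390,480))
cv2.imwrite("pics/w8.png",C)
```

```text
25.75 [ 518.66199032 -185.89466781  236.59002999] [ 0.038 -0.002  0.003  0.002  0.     0.009]
```

View pics/w8.png

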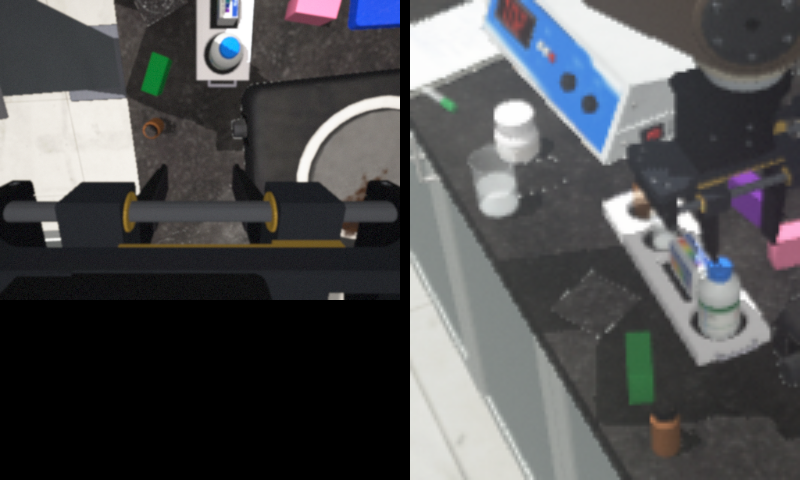

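All four kit things stand upright in their pockets: the bottle at (719,300), the carton at (688,260), the weighing bottle at (658,240) and the dropper at (642,203). The jar, beaker and vial look undisturbed.

```bash
python3 -c "
from cell import env
print(env.job_done())"
```

```text
the job is handed in; nothing more can be done
None
```

I packed all four kit things upright in their own pockets, left the jar, vial and beaker where they stood, and handed the job in at about 26 s; the hand-in returned no verdict.

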